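# Pry open the drink unit's service cover and set its slider

### The arm

A 6-joint arm with a two-finger parallel gripper is mounted at the origin on the work surface. World frame = base frame: x ahead of the robot, y to its left, z up, the work surface at z = 0. Lengths are in m, angles in rad, forces in N, time in s.
With the tool pointing down it reaches from about 0.25 to 0.8 m from the base axis. Payload 8.5 kg.
Tool frame: the origin (TCP) lies midway between the tips of the shut fingers; the grasp point (between the pads) lies 19 mm behind it; z points along the fingers, y is the line along which they close (so a half turn about z gives the same grasp; the last joint's range is limited). The gripper opens to 85 mm and grips with 20 to 120 N. Pads are 22 mm wide; open, the fingers measure 114 mm over their backs; the gripper's body (76 mm by 85 mm) begins 54 mm behind the grasp point. The pads swing forward as they close: fully open they stand 13 mm farther back than shut.
Start: joints at [-1.327, 0.238, -0.013, 1.319, 0, 1.571], TCP at [0.127, -0.509, 0.231] pointing down, gripper open.
Joint ranges: [-2.66, 2.66], [-1.03, 1.9], [-1.14, 1.46], [-1.82, 2.27], [-1.45, 1.34], [-3.14, 3.14]. Speed limits (rad/s): [2.22, 2.22, 2.79, 3.14, 3.14, 3.14].

### API

Orientations are given as a unit quaternion [x, y, z, w].
In Python, from plant import arm gives the robot as it stands.
- The arm moves only by the tool move_arm, never from a script. Its argument "plan" is a list that holds one entry, the list of rows, each a list of 7 numbers: the shift along the tool's x, y, z in cm, then the turn, a rotation vector about the tool's x, y, z in rad, then the closure, from 0 (fully open) to 1 (shut). In form: [[[tx, ty, tz, ax, ay, az, fingers], ...]]. A call has 1 to 8 rows; each row shifts and turns the commanded pose from where the row before left it, along the tool's axes as they then stand; what a row does not reach is not made up. A row lasts 1/8 s, in which the tool goes at most 62.5 mm and 10.7 degrees, less where a joint would pass 70% of its speed; a pose out of reach is approached as far as the arm can. A call is refused whole if a number of a shift passes 6.25 or a number of a turn 0.188, either way. A call with a gripper value outside its range is refused whole. The fingers move at their own pace and stop on an object; the grip force is fixed at half the most. Time passes only in rows, so rows that do not move let the fingers close. It gives the time, the measured TCP pose, the force, the opening and the grip force at its end, in the units of the state.
- arm.observe(): the state, without advancing time (a new reading comes with each control period).
- arm.capture(name): name is "side" or "top"; returns the picture (400x640x3 uint8, blue, green, red); there is no depth.
- arm.camera_params(name): a dict with "fx", "fy", "cx", "cy" (pixels), "k1" (the pictures are not rectified: a ray, as slopes to the right and down, at radius r is drawn at 1 + k1 r^2 times it, then the intrinsics apply), "extrinsics" (4x4, takes a point from camera to world coordinates). Camera axes: x right, y up, looking along -z (the intrinsics and any distortion apply to the point x, -y, -z); pixel columns grow to the right and rows downward; lengths in m; the calibration is good to about 2 mm. A picture is of the moment at which its call begins. camera_params takes no time and is no camera call.
- arm.sign_off(): hands the job in; it is judged then, once.
The state is a dict: "clock": time; "joint_positions": joint angles; "qvel": joint speeds; "joint_torque": joint torques, N m; "tool_pos": TCP position; "tcp_rot": TCP orientation; "ft_force": force on the tool from outside, world axes, zero at the start; "moment": the same for the moment, N m; "width": finger opening in m; "grasp_force": force on a finger pad.
Only numpy, scipy, OpenCV 4.12 (cv2) and the standard library are available. Lean on these libraries where they do the work, as an engineer would, in place of code of your own. Each camera call takes 0.05 s, during which the arm holds its last target. There are 200 camera calls.

### The job

Use the flat pry blade to lever open the hinged cover of the white drink control unit, keeping the gripper itself off the cover until the blade has raised it well clear, and swing the cover right up so it stands upright or leans back. With the cover open, slide the grip inside along its track until its middle is level with the small raised steel index ridge beside the track. Finish with the blade lying inside the shallow metal tray and the cover still open, and leave everything else on the table where it is.

Things in the scene. Friction and masses are not known exactly. Their poses are not given: they have to be found in the camera images.
- unit: white control unit fixed to the table, 160 (x) x 240 (y) x 71 mm high; origin at the centre of its underside, x points away from its front (slot) side towards its hinge side. Open recess under the cover: inside x -70 to +65, y -110 to +110, floor at z 35.5 mm.
- slot (a point): middle of the pry slot in the unit's front face (unit x -80, z 61 mm). The slot is 70 mm wide in y and 10 mm high (z 56 to 66), bounded above by the cover's underside; the front wall is 10 mm thick. An aluminium sill 70 mm wide sticks out 12 mm in front of it, its top at z 54 mm.
- cover (a joint): hinge angle of the white cover in rad: 0 shut, grows as it opens upward, stop at 1.85; 1.57 is upright. The cover is a flat plate 145 x 240 x 5 mm; the stiff hinge (about 0.3 N m) keeps it wherever it is left. Opening needs about 3 N at the lip.
- cover_lip (a point): middle of the cover's free front edge, on its underside; flush with the unit's front face when shut, just above the slot.
- cover_hinge (a point): middle of the hinge line, unit x +65, z 66 mm; the hinge runs along the unit's y.
- slider (a joint): position of the slider grip along unit +y in m, 0 to 0.12 (stops); at 0 the grip is at unit y -60 mm. Friction about 1.5 N.
- slider_top (a point): centre of the top of the black slider grip, a block 22 (x) x 16 (y) x 21 mm, in the recess at unit x -20 mm; its top is at unit z 57.5 mm, its underside 36.5 mm.
- index: small raised steel index ridge on the recess floor beside the track, 18 (x) x 5 (y) x 4 mm; origin at the centre of its underside, unit x +14 mm; axes parallel to the unit's.
- pry: pry blade lying flat on the table: black block handle 95 (x) x 24 (y) x 28 (z) mm with a flat steel blade 75 x 22 x 3 mm straight out of its +x end at mid-height (z 14 mm), 170 mm overall, 0.11 kg. Origin at the centre of the handle's underside; x points to the blade.
- pry_tip (a point): middle of the blade's tip edge, x +122.5, z 14 mm in the pry blade's frame.
- pry_heel (a point): middle of the handle's rear end, x -47.5, z 14 mm in the pry blade's frame.
- tray: shallow aluminium tray fixed to the table, 230 (x) x 120 (y) x 22 mm high, walls and floor 4 mm; origin at the centre of its underside.
- flask: bystander: steel can, 64 mm across, 140 mm high; origin under its centre.
- cartridge_a: bystander: brown cartridge, block 70 x 55 x 60 mm high; origin under its centre.
- cartridge_b: bystander: blue cartridge, block 70 x 55 x 60 mm high; origin under its centre.
- mug: bystander: clear cup, 72 mm across, 85 mm high; origin under its centre.
- tape: bystander: grey roll of tape lying flat, 68 mm across, 20 mm high; origin under its centre.
- driver: bystander: screwdriver lying on the table, 150 mm long along its x, round black handle; low.
Mind the look-alikes: they are no part of the job. Leave any green look-alike of the pry alone.

How it is judged:
On the way, in this order (a step that is already met when the one before it is completed fails the run):
1. the cover is raised with the blade touching it (value of joint cover above 0.15 rad and contact force between pry and cover above 0.2 N), for 0.05 s.
2. the cover is swung upright or beyond (value of joint cover above 1.4 rad), for 0.2 s.
3. the middle of the slider grip is level with the index ridge, within 6 mm (y of slider_top in the frame of index between -0.006 and 0.006 m), for 0.2 s.
At the end, for the whole second after the job is handed in: The cover stands open at 1.4 rad or more, the slider grip's middle is within 6 mm (along the track) of the index ridge, and the pry blade lies at rest wholly inside the tray, its tip and heel both within the walls and lower than 30 mm above the tray's underside (all of step 3 and value of joint cover above 1.4 rad and x of pry_tip in the frame of tray between -0.113 and 0.113 m and y of pry_tip in the frame of tray between -0.058 and 0.058 m and z of each of pry_tip, pry_heel in the frame of tray below 0.03 m and x of pry_heel in the frame of tray between -0.113 and 0.113 m and y of pry_heel in the frame of tray between -0.058 and 0.058 m and linear speed of pry below 0.02 m/s and velocity of joint slider below 0.005 m/s); the robot touches nothing.
It fails at once if the gripper or arm touches the cover before the blade has raised it to 0.6 rad (contact force between any of the fingers, the arm and cover above 1 N and value of joint cover below 0.6 rad).
It fails at once if a bystander is moved by more than 30 mm (distance of any of flask, cartridge_a, cartridge_b, mug, tape, driver from where it was at the start of the episode above 0.03 m).
It also fails if it takes over 64 s, if anything falls off the work surface, if the arm or the gripper's body presses on something with over 40 N, if the wrist force passes 120 N, or if a joint passes its speed limit or range.

## Working session

There is one attempt and no reset: what is moved stays moved. The work goes in short steps, Python scripts to look and compute and a tool call to move; the robot and the scene stay as the last step left them, time stands still between calls to the robot, and variables do not carry over. Pictures are saved under pics/ and viewed, at most 12 in all, crops included, and the job is handed in when it is done.

Besides the shell and the picture viewer there is one more tool, called after "Request:" by a JSON object that holds its "name" and its "arguments". move_arm: Moves the arm, as the interface text tells. Its arguments: {"type":"object","properties":{"plan":{"type":"array","items":{"type":"array","items":{"type":"array","items":{"type":"number"}}}}},"required":["plan"]}

```bash
mkdir -p pics; ls; python3 - <<'E'
from plant import arm
import cv2
for n in("top","side"):
    cv2.imwrite(f"pics/{n}0.png",arm.capture(n)); p=arm.camera_params(n); print(n,p)
s=arm.observe();print(s)
E
```

```text
pics
top {'fx': 386.2768796169746, 'fy': 386.2768796169746, 'cx': 322.56168925041885, 'cy': 208.58843521974407, 'k1': 0.028153089256028548, 'extrinsics': array([[-0.00280302,  0.99151534, -0.12995951,  0.316324  ],
       [-0.99991689, -0.00441441, -0.01211273, -0.00408917],
       [-0.01258365,  0.12991476,  0.99144531,  1.2934544 ],
       [ 0.        ,  0.        ,  0.        ,  1.        ]])}
side {'fx': 493.1314890354676, 'fy': 493.1314890354676, 'cx': 323.2028414224308, 'cy': 193.88417169882385, 'k1': -0.06746097277793965, 'extrinsics': array([[ 0.96971552,  0.1513799 , -0.19166619,  0.14756908],
       [-0.24414481,  0.57922827, -0.77774541, -1.35026881],
       [-0.00671655,  0.80098611,  0.59864526,  1.1074627 ],
       [ 0.        ,  0.        ,  0.        ,  1.        ]])}
{'clock': 0.1, 'joint_positions': array([-1.32697710e+00,  2.38743565e-01, -1.41337612e-02,  1.31923551e+00,
       -7.28105827e-06,  1.57077954e+00]), 'qvel': array([ 1.47403099e-06, -8.20047962e-04,  2.02896040e-03,  1.16608307e-03,
        2.96427677e-04,  1.18194523e-03]), 'joint_torque': array([-1.06627784e-03, -5.39721930e+01,  3.46997344e+01,  1.34470873e-02,
       -5.60060960e-05, -2.00390232e-06]), 'tool_pos': array([ 0.12664901, -0.50911324,  0.23074407]), 'tcp_rot': array([ 9.92576986e-01,  1.21616176e-01, -8.36572046e-05, -6.52929115e-04]), 'ft_force': array([-0.58404926, -0.40912827,  0.30968719]), 'moment': array([-0.01619698,  0.02011797, -0.00605884]), 'grasp_force': 0.0, 'width': 0.08515969090043116}
```

View pics/top0.png

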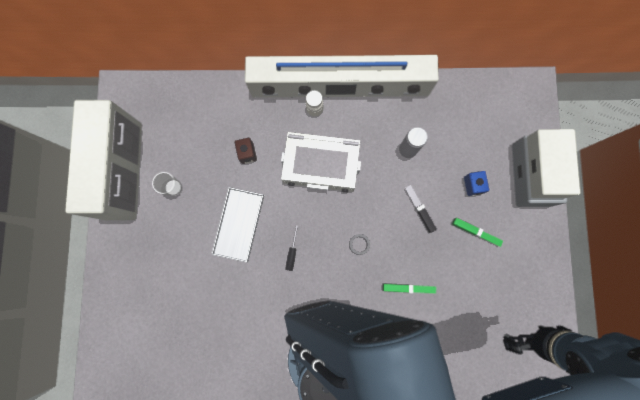

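View pics/side0.png

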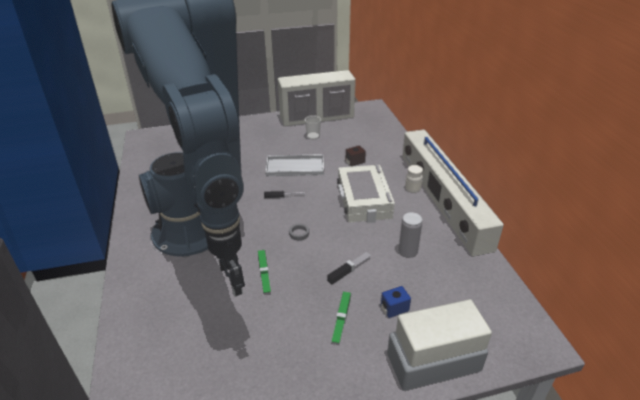

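The top view shows the unit at (322,162) with its sill facing the robot (318,187), the pry handle at (428,222) with its tip near (408,188), and the tray at (238,225). The side view shows the same items: pry (349,267), unit (366,192), tray (295,165). I'll zoom in next.

```bash
cat > h.py <<'E'
import numpy as np, cv2
from plant import arm
def cam(n):
    p=arm.camera_params(n); return p
def proj(n,P):
    p=cam(n);E=p["extrinsics"];c=(np.atleast_2d(P)-E[:3,3])@E[:3,:3]
    s=np.c_[c[:,0]/-c[:,2],-c[:,1]/-c[:,2]];s=s*(1+p["k1"]*(s**2).sum(1,keepdims=True))
    return s*[p["fx"],p["fy"]]+[p["cx"],p["cy"]]
def ray(n,uv):
    p=cam(n);E=p["extrinsics"];d=(np.atleast_2d(uv)-[p["cx"],p["cy"]])/[p["fx"],p["fy"]]
    s=d.copy()
    for _ in range(20): s=d/(1+p["k1"]*(s**2).sum(1,keepdims=True))
    v=np.c_[s[:,0],-s[:,1],-np.ones(len(s))]@E[:3,:3].T
    return E[:3,3],v
def plane(n,uv,z):
    o,v=ray(n,uv);return o+v*((z-o[2])/v[:,2])[:,None]
def tri(uvt,uvs):
    o1,a=ray("top",uvt);o2,b=ray("side",uvs);out=[]
    for x,y in zip(a,b):
        t=np.linalg.lstsq(np.c_[x,-y],o2-o1,rcond=None)[0];p,q=o1+t[0]*x,o2+t[1]*y
        out.append(np.r_[(p+q)/2,np.linalg.norm(p-q)])
    return np.array(out)
def crop(img,x,y,w,h,k): return cv2.resize(img[y:y+h,x:x+w],None,fx=k,fy=k,interpolation=cv2.INTER_CUBIC)
E
python3 - <<'E'
from h import *
t=cv2.imread("pics/top0.png");s=cv2.imread("pics/side0.png")
a=np.hstack([crop(t,270,125,100,75,4),crop(t,390,175,100,75,4)])
b=np.hstack([crop(s,320,150,100,75,4),crop(s,310,230,100,75,4)])
cv2.imwrite("pics/c1.png",np.vstack([a,b]))
E
```

```text
(no output)
```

View pics/c1.png

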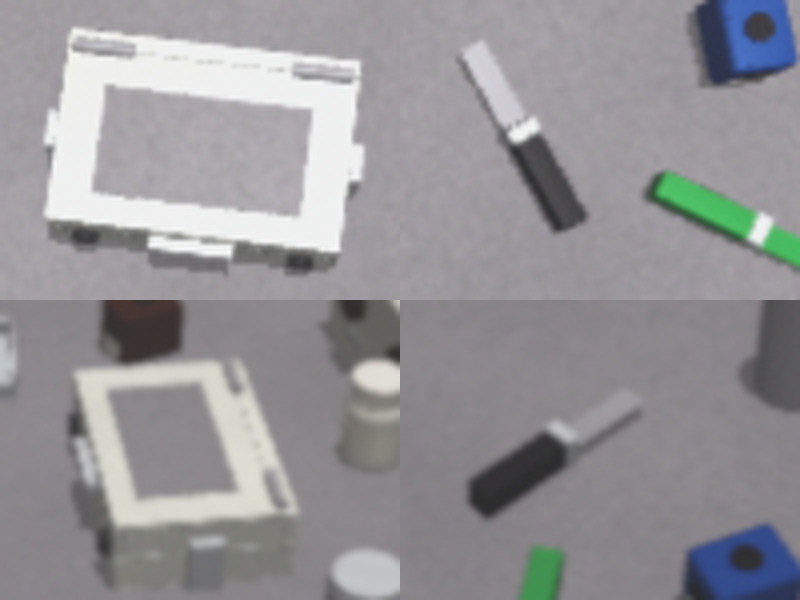

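The unit's cover-top corners are near (288,132), (360,140), (354,187), (282,179) in the top picture, with the sill at (317,187). The pry tip is at (409,187) and its heel at (433,231). Next I measure them by line fits.

```bash
cat > m.py <<'E'
from h import *
def edge(g,a,b,lo=.1,hi=.9,skip=None,w=4):
    a,b=np.array(a,float),np.array(b,float);d=b-a;n=np.array([-d[1],d[0]])/np.linalg.norm(d);P=[]
    for f in np.linspace(lo,hi,40):
        if skip and skip[0]<f<skip[1]: continue
        o=np.arange(-w,w+.01,.25);q=(a+f*d)[None]+o[:,None]*n
        v=cv2.remap(g,q[:,:1].astype(np.float32),q[:,1:].astype(np.float32),cv2.INTER_LINEAR).ravel()
        gr=np.abs(np.diff(v));k=gr.argmax();sl=slice(max(0,k-4),k+5)
        P.append(a+f*d+n*((o[:-1]+.125)[sl]@gr[sl]/gr[sl].sum()))
    l=cv2.fitLine(np.float32(P),cv2.DIST_HUBER,0,.01,.01).ravel();return l
def inter(l,m):
    t=np.linalg.solve(np.c_[l[:2],-m[:2]],m[2:]-l[2:]);return l[2:]+t[0]*l[:2]
def quad(g,C,skips=(None,)*4,w=4):
    L=[edge(g,C[i],C[(i+1)%4],skip=skips[i],w=w) for i in range(4)]
    return np.array([inter(L[i-1],L[i]) for i in range(4)])
E
python3 - <<'E'
from m import *
np.set_printoptions(precision=4,suppress=True)
t=cv2.imread("pics/top0.png").astype(np.float32).mean(2);S=cv2.imread("pics/side0.png");s=S.astype(np.float32).mean(2)
def b(l,x,y): return [((u+.5)/4-.5+x,(v+.5)/4-.5+y) for u,v in l]
# unit: order hinge-left(y+), hinge-right(y-), front-right, front-left
ct=quad(t,b([(72,28),(360,60),(340,250),(47,218)],270,125),(None,(.4,.7),None,(.4,.7)),3)
cs=quad(s,b([(237,60),(296,214),(115,228),(75,72)],320,150),(None,)*4,3)
print(ct,cs);T=tri(ct,cs);print("tri",T)
P=plane("top",ct,.071);print("z71",P,plane("side",cs,.071))
for i in range(4):print(np.linalg.norm(P[i]-P[(i+1)%4]))
c=P.mean(0);a=P[0]+P[1]-P[2]-P[3];print("unit c",c,"yaw",np.arctan2(a[1],a[0]), "yaw2",np.arctan2(-(P[0]+P[3]-P[1]-P[2])[0],(P[0]+P[3]-P[1]-P[2])[1]))
# pry handle rect + blade tip
ht=quad(t,b([(510,142-0),(540,135),(586,215),(558,230)],390-100,175),w=2)
print("handle top",ht,plane("top",ht,.028))
h=b([(462,55),(484,40)],290,175);print("tip",plane("top",h,.014).mean(0))
hs=b([(485,515-300),(562,455-300),(545,432-300)],310,230)
print("side",plane("side",hs,.028))
tp=np.mean(b([(462,55),(484,40)],290,175),0);ts=np.mean(b([(627-400,390-300),(642-400,402-300)],310,230),0)
hp=np.mean(b([(558,230),(584,216)],290,175),0)
print("tri tip",tri([tp],[ts]))
# tray
m=(cv2.inRange(cv2.imread("pics/top0.png"),(215,)*3,(255,)*3));c,_=cv2.findContours(m,0,2)
for k in c:
    r=cv2.minAreaRect(k)
    if r[1][0]*r[1][1]>1500 and 200<r[0][0]<270: bx=cv2.boxPoints(r);B=plane("top",bx,.022);print("tray",bx,B,B.mean(0),np.linalg.norm(B[0]-B[1]),np.linalg.norm(B[1]-B[2]))
for n,x,y,w,h,k in(("top",205,180,70,90,0),):
    pass
tt=cv2.imread("pics/top0.png")
cv2.imwrite("pics/c2.png",np.hstack([crop(tt,205,180,70,90,5),crop(S,255,140,85,90,5)]))
E
```

```text
[[287.378  131.4854]
 [359.9135 139.9003]
 [354.3632 187.8292]
 [280.4742 179.1199]] [[379.2442 164.1736]
 [395.0055 202.9633]
 [348.2054 206.6821]
 [337.8816 166.6179]]
tri [[ 0.7321  0.1254  0.0713  0.0007]
 [ 0.7048 -0.1122  0.0673  0.0035]
 [ 0.5444 -0.0918  0.0679  0.001 ]
 [ 0.5735  0.146   0.0735  0.0018]]
z71 [[ 0.7319  0.1254  0.071 ]
 [ 0.7019 -0.1116  0.071 ]
 [ 0.5433 -0.0914  0.071 ]
 [ 0.5731  0.1464  0.071 ]] [[ 0.7327  0.1259  0.071 ]
 [ 0.7047 -0.1163  0.071 ]
 [ 0.5438 -0.0955  0.071 ]
 [ 0.5754  0.1497  0.071 ]]
0.23890675248441592
0.15982257656902157
0.23970788133337403
0.16020793511152343
unit c [0.6375 0.0172 0.071 ] yaw -0.128766275637206 yaw2 -0.12525340223054987
handle top [[416.5293 211.6255]
 [424.5318 207.4272]
 [436.7286 229.3439]
 [428.4908 233.3626]] [[ 0.4708 -0.2973  0.028 ]
 [ 0.4846 -0.324   0.028 ]
 [ 0.4123 -0.3607  0.028 ]
 [ 0.3993 -0.3336  0.028 ]]
tip [ 0.5574 -0.2746  0.014 ]
side [[ 0.6928 -0.4557  0.028 ]
 [ 0.7751 -0.4138  0.028 ]
 [ 0.7732 -0.3876  0.028 ]]
tri tip [[ 0.5581 -0.2747  0.0141  0.0015]]
tray [[214.     254.    ]
 [230.353  188.5882]
 [262.1177 196.5294]
 [245.7647 261.9412]] [[0.3347 0.3672 0.022 ]
 [0.5519 0.3199 0.022 ]
 [0.5245 0.2131 0.022 ]
 [0.3085 0.2626 0.022 ]] [0.4299 0.2907 0.022 ] 0.2222808215672068 0.11027817008163601
```

View pics/c2.png

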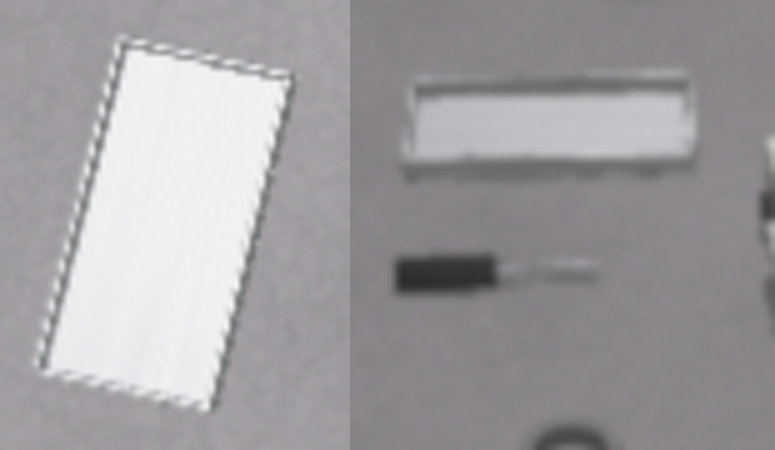

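The tray is clear and empty, centred near (238,224) with its long axis tilted about -0.21 rad from world x. I now have the poses: unit (0.638, 0.017, yaw -0.127), pry origin (0.448, -0.327, yaw 0.455), tray (0.431, 0.290, yaw -0.2145). Next I move above the pry.

Request:
{"name": "move_arm", "arguments": {"plan": [[[0,0,0,0,0,-0.106,0],[0,0,0,0,0,-0.106,0],[5.5,-0.3,1.8,0,0,0,0],[5.5,-0.3,1.8,0,0,0,0],[5.5,-0.3,1.8,0,0,0,0],[5.5,-0.3,1.8,0,0,0,0],[5.5,-0.3,1.8,0,0,0,0],[5.5,-0.3,1.8,0,0,0,0]]]}}

```text
clock: 1.1
tool_pos: [0.4165, -0.3468, 0.1225]
tcp_rot: [0.974, 0.226, -0.0, -0.0]
ft_force: [-0.4, -0.8, 0.2]
width: 0.0853
grasp_force: 0.0
```

```bash
cat > go.py <<'E'
from h import *
import sys
from scipy.spatial.transform import Rotation as R
def go(x,y,z,psi,pitch=0):
    s=arm.observe();r=R.from_quat(s["tcp_rot"]);p=np.array(s["tool_pos"])
    t=R.from_matrix(np.c_[[np.cos(psi),np.sin(psi),0],[np.sin(psi),-np.cos(psi),0],[0,0,-1]])*R.from_rotvec([0,pitch,0])
    print("t",s["clock"],"pos",p.round(4),"xax",r.as_matrix()[:,0].round(3),"zax",r.as_matrix()[:,2].round(3),"w",s["width"],"F",s["ft_force"].round(2))
    print("turn",(r.inv()*t).as_rotvec().round(3),"then shift cm",(t.inv().apply(np.array([x,y,z])-p)*100).round(2))
if __name__=="__main__": go(*map(float,sys.argv[1:]))
E
python3 go.py .466 -.3185 .1 .455
```

```text
t 1.1 pos [ 0.4165 -0.3468  0.1225] xax [ 0.898  0.44  -0.   ] zax [-0.  0. -1.] w 0.08534652595065673 F [-0.38 -0.85  0.18]
turn [-0.     0.     0.001] then shift cm [ 5.69 -0.37  2.25]
```

Request:
{"name": "move_arm", "arguments": {"plan": [[[3,-0.2,1.2,0,0,0,0],[2.7,-0.15,1.1,0,0,0,0],[0,0,4,0,0,0,0],[0,0,3,0,0,0,0],[0,0,1.5,0,0,0,0],[0,0,0.5,0,0,0,0],[0,0,0,0,0,0,0]]]}}

```text
clock: 1.98
tool_pos: [0.465, -0.3201, 0.0108]
tcp_rot: [0.974, 0.226, 0.0, 0.0]
ft_force: [0.3, -0.0, 0.3]
width: 0.0853
grasp_force: 0.0
```

```bash
python3 go.py .466 -.3185 .007 .455
```

```text
t 1.975 pos [ 0.465  -0.3201  0.0108] xax [0.898 0.44  0.   ] zax [ 0. -0. -1.] w 0.08534187006658005 F [ 0.32 -0.03  0.27]
turn [ 0.    -0.     0.001] then shift cm [ 0.16 -0.1   0.38]
```

Request:
{"name": "move_arm", "arguments": {"plan": [[[0.2,-0.1,0.3,0,0,0,0],[0,0,0,0,0,0,1],[0,0,0,0,0,0,1],[0,0,0,0,0,0,1],[0,0,0,0,0,0,1],[0,0,0,0,0,0,1],[0,0,0,0,0,0,1],[0,0,0,0,0,0,1]]]}}

```text
clock: 2.98
tool_pos: [0.4665, -0.3183, 0.0078]
tcp_rot: [0.974, 0.226, 0.0, 0.0]
ft_force: [-0.3, -1.0, 5.9]
width: 0.0226
grasp_force: 59.6
```

```bash
python3 go.py .467 -.318 .12 .455
```

```text
t 2.975 pos [ 0.4665 -0.3183  0.0078] xax [0.898 0.44  0.001] zax [ 0.001 -0.001 -1.   ] w 0.02262074062535009 F [-0.25 -0.98  5.85]
turn [ 0.001 -0.001  0.001] then shift cm [ 6.000e-02 -1.000e-02 -1.122e+01]
```

Request:
{"name": "move_arm", "arguments": {"plan": [[[0,0,-3,0,0,0,1],[0,0,-5.7,0,0,0,1],[0,0,-5.7,0,0,0,1],[0,0,0,0,0,0.145,1],[0,0,0,0,0,0.145,1],[0,0,0,0,0,0.145,1],[0,0,0,0,0,0.145,1],[0,0,0,0,0,0,1]]]}}

```text
clock: 3.98
tool_pos: [0.4658, -0.3178, 0.1509]
tcp_rot: [0.998, -0.062, -0.0, -0.0]
ft_force: [-0.0, -0.0, -0.5]
width: 0.0227
grasp_force: 58.8
```

```bash
python3 go.py .427 .044 .15 -.127
```

```text
t 3.975 pos [ 0.4658 -0.3178  0.1509] xax [ 0.992 -0.123 -0.001] zax [-0.001  0.001 -1.   ] w 0.022707489202792377 F [-0.03 -0.03 -0.51]
turn [-0.001  0.001  0.004] then shift cm [ -8.43 -35.4    0.09]
```

Request:
{"name": "move_arm", "arguments": {"plan": [[[-1.4,-5.9,0,0,0,0,1],[-1.4,-5.9,0,0,0,0,1],[-1.4,-5.9,0,0,0,0,1],[-1.4,-5.9,0,0,0,0,1],[-1.4,-5.9,0,0,0,0,1],[-1.4,-5.9,0,0,0,0.004,1],[0,0,4,0,0,0,1],[0,0,3,0,0,0,1]]]}}

```text
clock: 4.97
tool_pos: [0.4205, -0.0108, 0.0816]
tcp_rot: [0.999, -0.028, 0.001, -0.024]
ft_force: [-0.1, -0.1, -1.1]
width: 0.0228
grasp_force: 59.1
```

```bash
python3 go.py .427 .044 .055 -.127; python3 - <<'E'
from h import *
t=arm.capture("top");s=arm.capture("side");cv2.imwrite("pics/top1.png",t);cv2.imwrite("pics/side1.png",s)
cv2.imwrite("pics/c3.png",np.vstack([crop(t,270,125,100,75,5)[:300],crop(s,300,150,100,75,5)[:300]]))
E
```

```text
t 4.975 pos [ 0.4205 -0.0108  0.0816] xax [ 0.998 -0.056 -0.   ] zax [ 0.002  0.047 -0.999] w 0.02283299968037578 F [-0.13 -0.1  -1.11]
turn [-0.047  0.002  0.071] then shift cm [-0.05 -5.52  2.66]
```

View pics/c3.png

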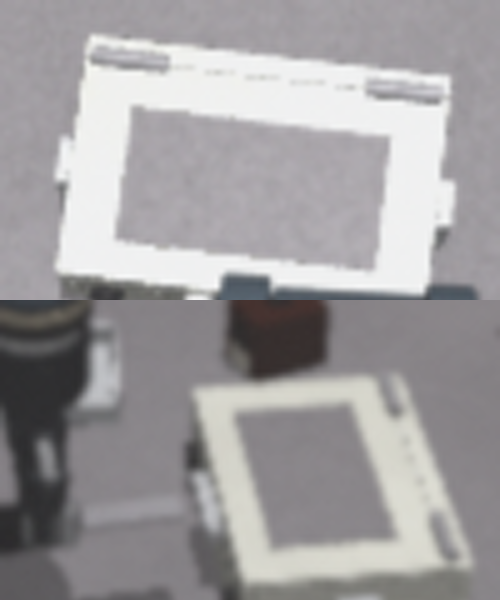

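The blade shows in the side crop from the gripper at (80,515) to its tip near (188,505), just left of the unit's front. The arm lagged on the fast sideways move, so I'm correcting the pose.

Request:
{"name": "move_arm", "arguments": {"plan": [[[0,0,0,-0.047,0.002,0.071,1],[-0.05,-2,0,0,0,0,1],[0,-2,0,0,0,0,1],[0,-1.5,0,0,0,0,1],[0,0,0,0,0,0,1]]]}}

```text
clock: 5.7
tool_pos: [0.4203, -0.012, 0.0843]
tcp_rot: [0.999, -0.031, 0.0, -0.023]
ft_force: [-0.1, 0.2, -1.2]
width: 0.0226
grasp_force: 59.0
```

```bash
python3 go.py .427 .044 .055 -.127; python3 - <<'E'
from h import *
from scipy.spatial.transform import Rotation as R
s=arm.capture("side");cv2.imwrite("pics/side2.png",s);cv2.imwrite("pics/c4.png",crop(s,290,150,100,75,8)) 
o=arm.observe();r=R.from_quat(o["tcp_rot"]);p=o["tool_pos"]
for f in(.0275,.1025):
    for w in(-.011,.011): u=proj("side",p+r.apply([f,w,-.006]))[0];print(f,w,u,(u-[290,150]+.5)*8-.5)
E
```

```text
t 5.7 pos [ 0.4203 -0.012   0.0843] xax [ 0.998 -0.061 -0.001] zax [ 0.002  0.046 -0.999] w 0.022639475839635697 F [-0.08  0.23 -1.16]
turn [-0.046  0.002  0.066] then shift cm [-0.04 -5.64  2.93]
0.0275 -0.011 [314.45367385 190.62584821] [199.12939079 328.50678567]
0.0275 0.011 [315.54386189 194.58073354] [207.85089512 360.14586835]
0.1025 -0.011 [335.58450136 188.18472203] [368.1760109  308.97777625]
0.1025 0.011 [336.87456107 192.09062614] [378.49648858 340.22500908]
```

View pics/c4.png

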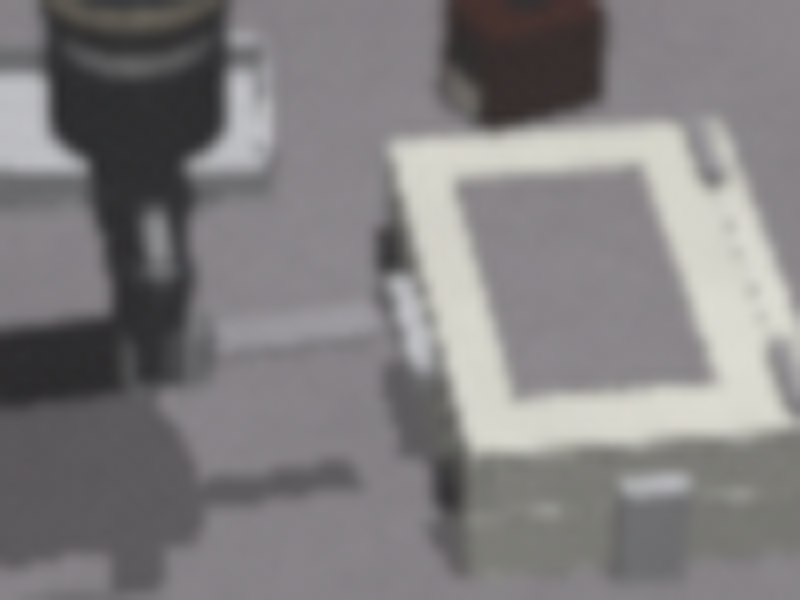

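The blade matches the predicted pixels, with its tip at about (374,322) in the crop. But the arm didn't move, so I'm checking the joints.

```bash
python3 - <<'E'
from h import *
o=arm.observe();print(o["joint_positions"].round(3),o["qvel"].round(2),o["joint_torque"].round(1),o["ft_force"],o["moment"])
E
```

```text
[-0.063  0.17  -0.51   0.891  0.046  3.14 ] [-0.01  0.   -0.   -0.   -0.    0.  ] [  0.2 -43.1  29.3   0.    0.3  -0. ] [ 0.85797295  0.006278   -0.93598118] [-0.07299939  0.0080317  -0.03492627]
```

Joint 6 is at its limit at 3.14, so I'll raise the pry and unwind the wrist by nearly a full turn the other way, which gives the same tool heading in range.

Request:
{"name": "move_arm", "arguments": {"plan": [[[0,0,-6,0,0,0,1],[0,0,-6,0,0,0,1],[0,0,0,0,0,-0.185,1],[0,0,0,0,0,-0.185,1],[0,0,0,0,0,-0.185,1],[0,0,0,0,0,-0.185,1],[0,0,0,0,0,-0.185,1],[0,0,0,0,0,-0.185,1]]]}}

```text
clock: 6.75
tool_pos: [0.4198, -0.0181, 0.2039]
tcp_rot: [0.864, 0.503, 0.012, -0.019]
ft_force: [-0.4, 0.7, -1.2]
width: 0.0231
grasp_force: 59.0
```

```bash
python3 go.py .427 .044 .2 -.127
```

```text
t 6.75 pos [ 0.4198 -0.0181  0.2039] xax [0.494 0.868 0.041] zax [ 0.002  0.046 -0.999] w 0.02307159673594453 F [-0.39  0.7  -1.25]
turn [-0.043 -0.023  1.18 ] then shift cm [-0.07 -6.25  0.39]
```

Request:
{"name": "move_arm", "arguments": {"plan": [[[0,0,0,0,0,-0.185,1],[0,0,0,0,0,-0.185,1],[0,0,0,0,0,-0.185,1],[0,0,0,0,0,-0.185,1],[0,0,0,0,0,-0.185,1],[0,0,0,0,0,-0.185,1],[0,0,0,0,0,-0.185,1],[0,0,0,0,0,-0.185,1]]]}}

```text
clock: 7.75
tool_pos: [0.4198, -0.0181, 0.2039]
tcp_rot: [0.299, 0.954, 0.022, -0.006]
ft_force: [0.4, -0.1, -1.3]
width: 0.0227
grasp_force: 59.0
```

Request:
{"name": "move_arm", "arguments": {"plan": [[[0,0,0,0,0,-0.185,1],[0,0,0,0,0,-0.185,1],[0,0,0,0,0,-0.185,1],[0,0,0,0,0,-0.185,1],[0,0,0,0,0,-0.185,1],[0,0,0,0,0,-0.185,1],[0,0,0,0,0,-0.185,1],[0,0,0,0,0,-0.185,1]]]}}

```text
clock: 8.75
tool_pos: [0.4197, -0.0181, 0.2038]
tcp_rot: [-0.422, 0.906, 0.021, 0.01]
ft_force: [-0.5, -0.4, -0.9]
width: 0.0228
grasp_force: 59.0
```

Request:
{"name": "move_arm", "arguments": {"plan": [[[0,0,0,0,0,-0.185,1],[0,0,0,0,0,-0.185,1],[0,0,0,0,0,-0.185,1],[0,0,0,0,0,-0.185,1],[0,0,0,0,0,-0.185,1],[0,0,0,0,0,-0.185,1],[0,0,0,0,0,-0.185,1],[0,0,0,0,0,0,1]]]}}

```text
clock: 9.75
tool_pos: [0.4198, -0.0181, 0.2039]
tcp_rot: [0.882, -0.471, -0.01, -0.021]
ft_force: [0.9, -0.1, -1.1]
width: 0.0227
grasp_force: 59.0
```

```bash
python3 go.py .427 .044 .2 -.127;python3 -c "
from h import *;print(arm.observe()['joint_positions'].round(3))"
```

```text
t 9.75 pos [ 0.4198 -0.0181  0.2039] xax [ 0.555 -0.831 -0.037] zax [ 0.002  0.046 -0.999] w 0.0226934134667238 F [ 0.95 -0.06 -1.06]
turn [-0.041  0.023 -0.855] then shift cm [-0.07 -6.26  0.39]
[-0.077  0.072 -0.289  1.211  0.046 -2.236]
```

Request:
{"name": "move_arm", "arguments": {"plan": [[[-2.4,-2,0,0,0,0,1],[-2.4,-2,0,0,0,0,1],[0,0,0,-0.008,0.005,-0.171,1],[0,0,0,-0.008,0.005,-0.171,1],[0,0,0,-0.008,0.005,-0.171,1],[0,0,0,-0.008,0.005,-0.171,1],[0,0,0,-0.008,0.005,-0.171,1],[0,0,0,0,0,0,1]]]}}

```text
clock: 10.75
tool_pos: [0.4263, 0.044, 0.2068]
tcp_rot: [0.998, -0.065, 0.001, -0.0]
ft_force: [-0.2, 0.7, -1.0]
width: 0.0229
grasp_force: 59.0
```

```bash
python3 go.py .427 .044 .055 -.127;python3 -c "
from h import *;print(arm.observe()['joint_positions'].round(3))"
```

```text
t 10.75 pos [0.4263 0.044  0.2068] xax [ 0.992 -0.13   0.002] zax [ 0.002  0.    -1.   ] w 0.02294571719427263 F [-0.16  0.66 -1.04]
turn [-0.001 -0.002 -0.003] then shift cm [ 7.000e-02 -1.000e-02  1.518e+01]
[ 0.103  0.082 -0.27   1.217  0.    -2.908]
```

Request:
{"name": "move_arm", "arguments": {"plan": [[[0,0,5,0,-0.002,-0.003,1],[0,0,5,0,0,0,1],[0,0,4,0,0,0,1],[0,0,1.2,0,0,0,1],[0,0,0,0,0,0,1]]]}}

```text
clock: 11.38
tool_pos: [0.4266, 0.044, 0.055]
tcp_rot: [0.998, -0.063, -0.0, -0.0]
ft_force: [0.6, 0.2, -1.1]
width: 0.0228
grasp_force: 59.0
```

```bash
python3 go.py .427 .044 .055 -.127; python3 - <<'E'
from h import *
from scipy.spatial.transform import Rotation as R
s=arm.capture("side");cv2.imwrite("pics/side3.png",s);cv2.imwrite("pics/c5.png",crop(s,300,155,80,50,10)) 
o=arm.observe();r=R.from_quat(o["tcp_rot"]);p=o["tool_pos"]
for f in(.06,.1025):
    for w in(-.011,.011): u=proj("side",p+r.apply([f,w,-.006]))[0];print(f,w,(u-[300,155]+.5)*10-.5)
c,si=np.cos(.127),np.sin(.127)
for x,y,z in((-.08,.035,.066),(-.08,-.035,.066),(-.08,.035,.056),(-.08,-.035,.056),(-.092,-.035,.054),(-.092,.035,.054)):
    u=proj("side",[.638+x*c+y*si,.017-x*si+y*c,z])[0];print("slot",x,y,z,(u-[300,155]+.5)*10-.5)
E
```

```text
t 11.375 pos [0.4266 0.044  0.055 ] xax [ 0.992 -0.125 -0.001] zax [-0.001  0.001 -1.   ] w 0.022829417262834918 F [ 0.61  0.15 -1.09]
turn [-0.001  0.001  0.001] then shift cm [ 0.04 -0.01 -0.  ]
0.06 -0.011 [225.64712452 327.86494627]
0.06 0.011 [233.01440187 363.82986174]
0.1025 -0.011 [342.38284961 318.7497954 ]
0.1025 0.011 [350.8910943  354.54297084]
slot -0.08 0.035 0.066 [414.87693159 265.6748013 ]
slot -0.08 -0.035 0.066 [444.16904901 378.99169749]
slot -0.08 0.035 0.056 [414.47206407 287.94777905]
slot -0.08 -0.035 0.056 [443.64868495 401.58760727]
slot -0.092 -0.035 0.054 [410.14640448 408.69074103]
slot -0.092 0.035 0.054 [382.00276224 294.83439089]
```

View pics/c5.png

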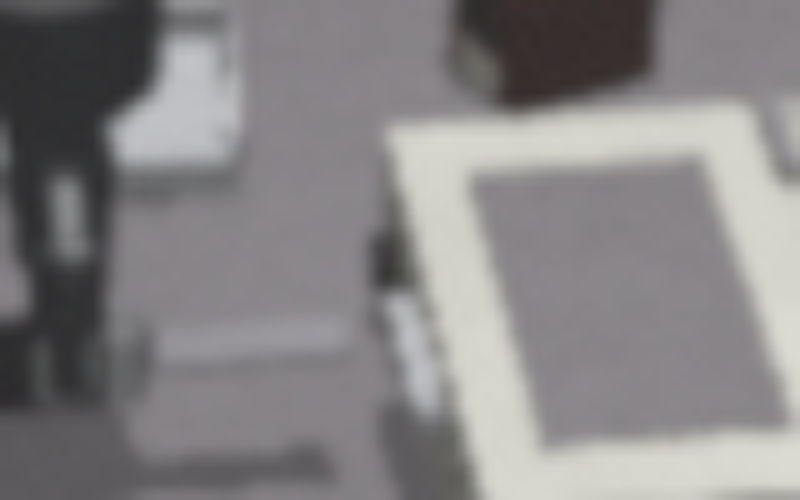

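The blade tip is at crop (347,333), in front of the sill at (385,295)-(415,415) and within a pixel of prediction. Next I insert it.

Request:
{"name": "move_arm", "arguments": {"plan": [[[1,0,0.1,0,0,0,1],[1,0,0,0,0,0,1],[1,0,0,0,0,0,1],[0.6,0,0,0,0,0,1],[0.6,0,0,0,0,0,1]]]}}

```text
clock: 12.05
tool_pos: [0.4686, 0.0388, 0.0537]
tcp_rot: [0.998, -0.061, -0.0, -0.0]
ft_force: [0.3, 0.6, -1.9]
width: 0.0224
grasp_force: 59.0
```

Force is still near the baseline, so the blade is in the slot by about 12 mm. I'll push on.

Request:
{"name": "move_arm", "arguments": {"plan": [[[0.8,0,0,0,0,0,1],[0.8,0,0,0,0,0,1],[0.6,0,0,0,0,0,1],[0,0,0,0,0,0,1],[0,0,-0.6,0,0,0,1],[0,0,-0.6,0,0,0,1]]]}}

```text
clock: 12.8
tool_pos: [0.4896, 0.0361, 0.066]
tcp_rot: [0.998, -0.061, -0.0, -0.0]
ft_force: [0.8, -1.5, -5.2]
width: 0.0228
grasp_force: 58.6
```

```bash
python3 go.py .49 .036 .1 -.127
```

```text
t 12.8 pos [0.4896 0.0361 0.066 ] xax [ 0.992 -0.123 -0.001] zax [-0.001  0.    -1.   ] w 0.022814194763029358 F [ 0.85 -1.49 -5.21]
turn [-0.     0.001  0.004] then shift cm [ 0.04  0.01 -3.4 ]
```

Request:
{"name": "move_arm", "arguments": {"plan": [[[0,0,-0.8,0,0,0,1],[0,0,-0.8,0,0,0,1],[0,0,-0.8,0,0,0,1],[0,0,-0.8,0,0,0,1],[0,0,-0.8,0,0,0,1],[0.3,0,-0.8,0,0,0,1],[0.5,0,-0.8,0,0,0,1],[0.5,0,-0.8,0,0,0,1]]]}}

```text
clock: 13.8
tool_pos: [0.5029, 0.0345, 0.1302]
tcp_rot: [0.998, -0.061, -0.0, -0.0]
ft_force: [-1.9, 0.7, -4.0]
width: 0.0227
grasp_force: 58.8
```

Request:
{"name": "move_arm", "arguments": {"plan": [[[0.8,0,-0.6,0,0,0,1],[0.8,0,-0.6,0,0,0,1],[1,0,-0.4,0,0,0,1],[1,0,-0.3,0,0,0,1],[1.2,0,0,0,0,0,1],[1.2,0,0,0,0,0,1],[1.2,0,0,0,0,0,1],[1.2,0,0,0,0,0,1]]]}}

```text
clock: 14.8
tool_pos: [0.5872, 0.0241, 0.1488]
tcp_rot: [0.998, -0.061, 0.0, -0.0]
ft_force: [-3.6, 0.3, -0.1]
width: 0.0228
grasp_force: 59.2
```

Request:
{"name": "move_arm", "arguments": {"plan": [[[1,0,0,0,0,0,1],[1,0,0,0,0,0,1],[0.8,0,0,0,0,0,1],[0.6,0,0,0,0,0,1],[0,0,0,0,0,0,1],[0,0,0,0,0,0,1]]]}}

```text
clock: 15.55
tool_pos: [0.6207, 0.02, 0.1491]
tcp_rot: [0.998, -0.061, 0.001, -0.0]
ft_force: [-1.0, 0.1, -2.0]
width: 0.0228
grasp_force: 59.0
```

```bash
python3 go.py .6 .0 .15 -.127; python3 - <<'E'
from h import *
s=arm.capture("side");cv2.imwrite("pics/side4.png",s);cv2.imwrite("pics/c6.png",crop(s,290,90,160,130,5)[:600]) 
E
```

```text
t 15.55 pos [0.6207 0.02   0.1491] xax [ 0.992 -0.122  0.002] zax [ 0.002  0.001 -1.   ] w 0.022814052404447838 F [-0.98  0.1  -1.98]
turn [-0.001 -0.002  0.004] then shift cm [-1.8   2.25 -0.09]
```

View pics/c6.png

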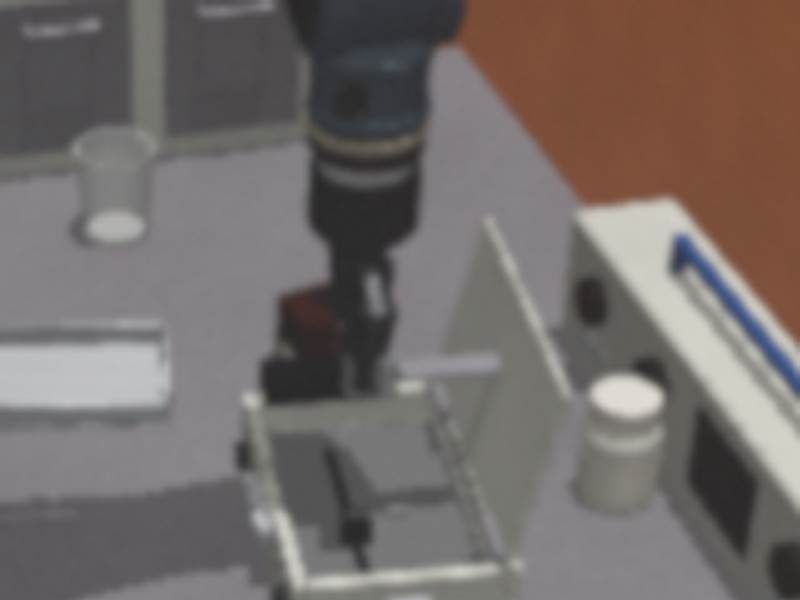

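The cover stands upright, tilting back, with the tip pushing it at crop (500,362). The slider grip is near (355,530). Next I retreat and head for the tray.

Request:
{"name": "move_arm", "arguments": {"plan": [[[-1.5,0,0,0,0,0,1],[-3,0,0,0,0,0,1],[-5,0,0,0,0,0,1],[-4,-4,0,0,0,0,1],[-3,-5,0,0,0,0,1],[-3,-5,0,0,0,0,1],[-2,-5,0,0,0,0.087,1],[0,-4,0,0,0,0,1]]]}}

```text
clock: 16.6
tool_pos: [0.4371, 0.2762, 0.1498]
tcp_rot: [0.995, -0.104, 0.001, -0.001]
ft_force: [0.6, -0.3, -1.2]
width: 0.023
grasp_force: 59.1
```

```bash
python3 go.py .414 .294 .05 -.2145; python3 - <<'E'
from h import *
s=arm.capture("side");t=arm.capture("top");cv2.imwrite("pics/side5.png",s);cv2.imwrite("pics/top5.png",t)
cv2.imwrite("pics/c7.png",np.hstack([crop(t,275,115,95,85,4),crop(s,325,125,95,85,4)])) 
E
```

```text
t 16.6 pos [0.4371 0.2762 0.1498] xax [ 0.978 -0.208  0.001] zax [ 0.002  0.002 -1.   ] w 0.02301902575501461 F [ 0.61 -0.3  -1.19]
turn [-0.002 -0.001  0.005] then shift cm [-2.64 -1.25  9.98]
```

View pics/c7.png

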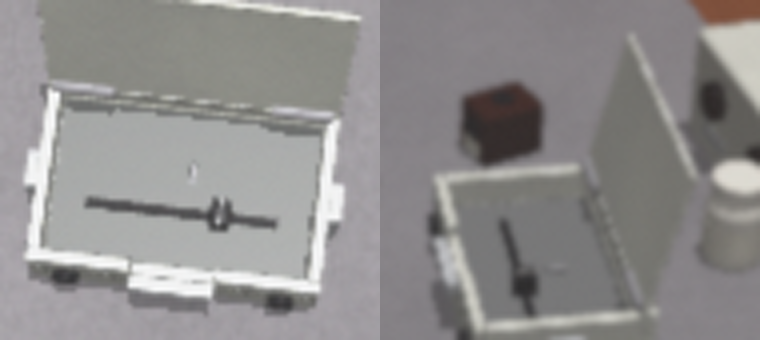

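The cover is open, leaning back. In the top crop the index ridge shows at (193,173) and the slider grip at (219,213); in the side crop they are at (558,267) and (524,280).

Request:
{"name": "move_arm", "arguments": {"plan": [[[-1.3,-0.6,3,-0.002,0,0.005,1],[-1.3,-0.6,4,0,0,0,1],[0,0,2.8,0,0,0,1],[0,0,0,0,0,0,1]]]}}

```text
clock: 17.2
tool_pos: [0.4142, 0.2899, 0.0497]
tcp_rot: [0.994, -0.107, -0.001, 0.002]
ft_force: [-0.4, -1.0, -1.2]
width: 0.0225
grasp_force: 59.1
```

```bash
python3 go.py .414 .294 .014 -.2145; python3 - <<'E'
from h import *
np.set_printoptions(precision=4,suppress=True)
t=cv2.imread("pics/top5.png").astype(float).mean(2);s=cv2.imread("pics/side5.png").astype(float).mean(2)
def cen(g,x,y,r,sgn):
    x,y=int(round(x)),int(round(y));w=g[y-r:y+r+1,x-r:x+r+1];d=np.clip(sgn*(w-np.median(w))-12,0,None);Y,X=np.mgrid[y-r:y+r+1,x-r:x+r+1];return np.array([(d*X).sum(),(d*Y).sum()])/d.sum()
it=cen(t,322.9,157.9,5,1);is_=cen(s,369.1,191.4,4,1);print(it,is_)
print(t[163:175,323:338].astype(int)); print(s[185:203,352:370].astype(int))
c,si=np.cos(.127),np.sin(.127)
def loc(P): d=np.atleast_2d(P)[:,:2]-[.638,.017];return np.c_[d[:,0]*c-d[:,1]*si,d[:,0]*si+d[:,1]*c]
print("index tri",tri([it],[is_]),loc(tri([it],[is_])[:,:3]),"plane top",loc(plane("top",[it],.0395)),"side",loc(plane("side",[is_],.0395)))
st=np.array([[275+219.5/4-.5,115+213.5/4-.5]]);ss=np.array([[325+(524-380+.5)/4-.5,125+275/4-.5]])
print("slider",loc(plane("top",st,.0575)),loc(plane("side",ss,.0575)),tri(st,ss))
E
```

```text
t 17.2 pos [0.4142 0.2899 0.0497] xax [ 0.977 -0.213 -0.002] zax [-0.003 -0.003 -1.   ] w 0.022490113188738933 F [-0.43 -0.97 -1.25]
turn [ 0.004  0.002 -0.   ] then shift cm [-0.11 -0.4   3.57]
[322.9653 157.8889] [nan nan]
[[172 172 172 173 173 169 170 174 171 173 173 174 173 174 174]
 [172 173 172 173 169 131 144 181 150 166 172 173 173 174 173]
 [172 173 173 174 165 101 105 179 119 129 167 173 174 173 174]
 [167 168 171 169 139  88  91 142  95 100 164 173 174 174 173]
 [105 113 142 142 100  82 108 119  88  92 159 171 172 174 174]
 [ 81  83  93  93  69  81 118 117  89  77 110 144 150 165 169]
 [ 98  88  93  86  65  88 152 124  90  74  83  92  98 101 103]
 [163 163 161 134  84  95 177 113  86  85  92  94  90  89  85]
 [174 173 173 162  99  72 100  72  74 130 159 162 146 142 121]
 [174 175 174 169 126 102 103  92 101 161 174 175 171 169 167]
 [175 174 175 174 168 166 165 164 164 173 175 174 175 175 175]
 [175 175 175 174 175 175 175 175 175 175 175 175 176 176 177]]
[[120 120 118 104  78  66  88 112 119 120 120 120 120 119 119 119 120 120]
 [119 121 118 111  89  67  80 106 118 119 1
[... 1246 characters left out ...]
to DLASCL parameter number  4 had an illegal value
 ** On entry to DLASCL parameter number  4 had an illegal value
 ** On entry to DLASCL parameter number  4 had an illegal value
 ** On entry to DLASCL parameter number  4 had an illegal value
 ** On entry to DLASCL parameter number  5 had an illegal value
 ** On entry to DLASCL parameter number  4 had an illegal value<stdin>:5: RuntimeWarning: invalid value encountered in divide
Traceback (most recent call last):
  File "h.py", line 20, in tri
    t=np.linalg.lstsq(np.c_[x,-y],o2-o1,rcond=None)[0];p,q=o1+t[0]*x,o2+t[1]*y
      ~~~~~~~~~~~~~~~^^^^^^^^^^^^^^^^^^^^^^^^^^^^^^
numpy.linalg.LinAlgError: SVD did not converge in Linear Least Squares
```

Request:
{"name": "move_arm", "arguments": {"plan": [[[-0.1,-0.4,1.5,0.004,0.002,0,1],[0,0,1.3,0,0,0,1],[0,0,0.8,0,0,0,1],[0,0,0,0,0,0,1]]]}}

```text
clock: 17.7
tool_pos: [0.4152, 0.295, 0.0148]
tcp_rot: [0.994, -0.107, 0.001, -0.001]
ft_force: [-0.2, -0.8, -0.8]
width: 0.0225
grasp_force: 59.2
```

```bash
python3 go.py .414 .294 .012 -.2145; python3 - <<'E'
from h import *
np.set_printoptions(precision=4,suppress=True)
c,si=np.cos(.127),np.sin(.127)
def loc(P): d=np.atleast_2d(P)[:,:2]-[.638,.017];return np.c_[d[:,0]*c-d[:,1]*si,d[:,0]*si+d[:,1]*c]
it=[[322.97,157.89]];is_=[[369.1,191.4]]
print("index tri",tri(it,is_),"plane top",loc(plane("top",it,.0395)),"side",loc(plane("side",is_,.0395)))
st=[[330.,168.]];ss=[[361.2,191.8]]
print("slider",loc(plane("top",st,.0575)),loc(plane("side",ss,.0575)),tri(st,ss))
for y in(-.06,-.05,-.04,-.03):
    q=[-.02,y];w=[.638+q[0]*c+q[1]*si,.017-q[0]*si+q[1]*c,.0575];print(y,proj("top",w),proj("side",w))
E
```

```text
t 17.7 pos [0.4152 0.295  0.0148] xax [ 0.977 -0.213  0.002] zax [ 0.002  0.002 -1.   ] w 0.02248929327892622 F [-0.24 -0.8  -0.84]
turn [-0.002 -0.002 -0.001] then shift cm [-0.1   0.13  0.28]
index tri [[0.6528 0.0091 0.0396 0.0037]] plane top [[ 0.0138 -0.0059]] side [[ 0.0177 -0.0052]]
slider [[-0.0218 -0.0337]] [[-0.0164 -0.0278]] [[ 0.6137 -0.0141  0.0616  0.0051]]
-0.06 [[338.0463 168.414 ]] [[361.8462 197.2804]]
-0.05 [[335.0082 168.0528]] [[361.3331 195.5871]]
-0.04 [[331.9715 167.6916]] [[360.8246 193.9092]]
-0.03 [[328.9362 167.3304]] [[360.3207 192.2463]]
```

Request:
{"name": "move_arm", "arguments": {"plan": [[[0,0.1,0.25,-0.002,-0.002,0,1],[0,0,0,0,0,0,0.5],[0,0,0,0,0,0,0.5],[0,0,0,0,0,0,0.5],[0,0,0,0,0,0,0.5]]]}}

```text
clock: 18.32
tool_pos: [0.4152, 0.2944, 0.0125]
tcp_rot: [0.994, -0.107, 0.0, -0.0]
ft_force: [-0.2, -0.5, 0.2]
width: 0.0427
grasp_force: 0.0
```

Request:
{"name": "move_arm", "arguments": {"plan": [[[0,0,-3,0,0,0,0.5],[0,0,-6,0,0,-0.087,0.5],[0,0,-6,0,0,0,0.5],[2.5,5.2,0,0,0,0,0.5],[4,5.2,0,0,0,0,0.5],[4,5.2,0,0,0,0,0.5],[4,5.2,0,0,0,0,0.5],[4,5.2,0,0,0,0,0.5]]]}}

```text
clock: 19.32
tool_pos: [0.56, 0.0217, 0.1625]
tcp_rot: [0.998, -0.064, 0.0, -0.0]
ft_force: [1.1, 0.3, -0.5]
width: 0.0428
grasp_force: 0.0
```

```bash
python3 go.py .614 -.0165 .07 -.127
```

```text
t 19.325 pos [0.56   0.0217 0.1625] xax [ 0.992 -0.127  0.001] zax [ 0.001  0.001 -1.   ] w 0.042845795547411185 F [ 1.13  0.27 -0.48]
turn [-0.001 -0.001 -0.001] then shift cm [5.84 3.1  9.25]
```

Request:
{"name": "move_arm", "arguments": {"plan": [[[3,1.6,0,0,0,0,0.5],[2.8,1.5,0,0,0,0,0.5],[0,0,4,0,0,0,0.5],[0,0,4,0,0,0,0.5],[0,0,1.2,0,0,0,0.5],[0,0,0,0,0,0,0.5]]]}}

```text
clock: 20.08
tool_pos: [0.6126, -0.0144, 0.0702]
tcp_rot: [0.998, -0.064, -0.0, -0.0]
ft_force: [0.4, -0.4, 0.2]
width: 0.0428
grasp_force: 0.0
```

```bash
python3 go.py .614 -.0165 .045 -.127; python3 - <<'E'
from h import *
s=arm.capture("side");t=arm.capture("top");cv2.imwrite("pics/side6.png",s);cv2.imwrite("pics/top6.png",t)
cv2.imwrite("pics/c8.png",np.hstack([crop(t,200,170,80,100,5)[:500],crop(s,325,145,80,100,5)])) 
E
```

```text
t 20.075 pos [ 0.6126 -0.0144  0.0702] xax [ 0.992 -0.127 -0.001] zax [-0.001  0.001 -1.   ] w 0.04276788599379626 F [ 0.42 -0.36  0.24]
turn [-0.001  0.001 -0.001] then shift cm [0.17 0.19 2.52]
```

View pics/c8.png

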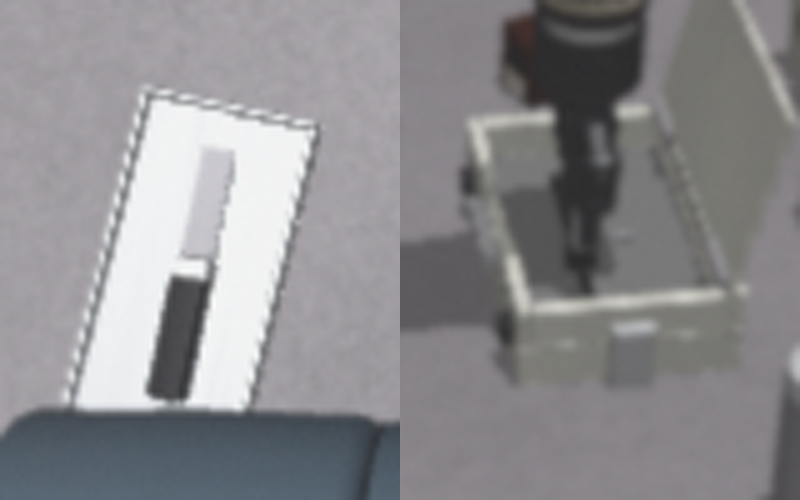

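The pry lies well inside the tray, with its tip at crop (218,148) and its heel at (167,400). The fingers are over the slider, so I'm lowering and gripping it.

Request:
{"name": "move_arm", "arguments": {"plan": [[[0.2,0.2,0.8,0,0,0,0.5],[0,0,0.8,0,0,0,0.5],[0,0,0.8,0,0,0,0.5],[0,0,0,0,0,0,0.5]]]}}

```text
clock: 20.68
tool_pos: [0.6138, -0.0167, 0.0454]
tcp_rot: [0.998, -0.064, -0.001, -0.0]
ft_force: [-0.2, -0.2, 0.6]
width: 0.0426
grasp_force: 0.0
```

Request:
{"name": "move_arm", "arguments": {"plan": [[[0,0,0,0,0,0,1],[0,0,0,0,0,0,1],[0,0,0,0,0,0,1],[0,0,0,0,0,0,1],[0,0,0,0,0,0,1]]]}}

```text
clock: 21.3
tool_pos: [0.6147, -0.0166, 0.0467]
tcp_rot: [0.998, -0.064, 0.0, -0.0]
ft_force: [-1.8, 2.0, 5.2]
width: 0.0143
grasp_force: 60.2
```

```bash
python3 go.py .6171 .0094 .0454 -.127; python3 - <<'E'
from h import *
o=arm.observe();d=o["tool_pos"][:2]-[.638,.017];c,s=np.cos(.127),np.sin(.127);print(o["width"],o["joint_positions"].round(3),"unit xy",d[0]*c-d[1]*s,d[0]*s+d[1]*c)
E
```

```text
t 21.3 pos [ 0.6147 -0.0166  0.0467] xax [ 0.992 -0.127  0.001] zax [ 0.001  0.001 -1.   ] w 0.014337432465675704 F [-1.78  2.04  5.2 ]
turn [-0.001 -0.001 -0.001] then shift cm [-0.09 -2.61  0.13]
0.014337432465675704 [-2.700e-02  5.000e-01 -1.050e-01  9.640e-01  1.000e-03 -3.041e+00] unit xy -0.018877374893803114 -0.03631109394232855
```

Request:
{"name": "move_arm", "arguments": {"plan": [[[0,-0.5,0,0,0,0,1],[0,-0.7,0,0,0,0,1],[0,-0.7,0,0,0,0,1],[0,-0.6,0,0,0,0,1],[0,-0.5,0,0,0,0,1],[0,0,0,0,0,0,1],[0,0,0,0,0,0,1]]]}}

```text
clock: 22.18
tool_pos: [0.6184, 0.0133, 0.0467]
tcp_rot: [0.998, -0.064, 0.0, -0.0]
ft_force: [-1.7, 2.4, 5.3]
width: 0.0146
grasp_force: 60.3
```

Request:
{"name": "move_arm", "arguments": {"plan": [[[0,0,0,0,0,0,0.5],[0,0,0,0,0,0,0.5],[0,0,0,0,0,0,0.5],[0,0,0,0,0,0,0.5],[0,0,-2,0,0,0,0.5],[0,0,-5,0,0,0,0.5],[0,0,-5,0,0,0,0.5],[0,0,0,0,0,0,0.5]]]}}

```text
clock: 23.18
tool_pos: [0.6206, 0.013, 0.1706]
tcp_rot: [0.998, -0.064, 0.004, -0.001]
ft_force: [0.2, -0.2, 0.2]
width: 0.0425
grasp_force: 0.0
```

Request:
{"name": "move_arm", "arguments": {"plan": [[[-6,0,-2,0,0,0,0.5],[-6,0,0,0,0,0,0.5],[-6,0,0,0,0,0,0.5],[-6,0,0,0,0,0,0.5],[-6,0,0,0,0,0,0.5],[0,0,0,0,0,0,0.5]]]}}

```text
clock: 23.92
tool_pos: [0.3171, 0.051, 0.1853]
tcp_rot: [0.998, -0.063, -0.001, -0.0]
ft_force: [0.2, -0.2, 0.0]
width: 0.0429
grasp_force: 0.0
```

```bash
python3 go.py .617 .0094 .0454 -.127; python3 - <<'E'
from h import *
s=arm.capture("side");t=arm.capture("top");cv2.imwrite("pics/side7.png",s);cv2.imwrite("pics/top7.png",t)
cv2.imwrite("pics/c9.png",np.vstack([np.hstack([crop(t,275,110,95,85,4),crop(s,325,125,95,85,4)]),np.hstack([crop(t,205,190,95,60,4),crop(s,250,130,95,60,4)])])) 
E
```

```text
t 23.925 pos [0.3171 0.051  0.1853] xax [ 0.992 -0.126 -0.002] zax [-0.002  0.    -1.   ] w 0.04285253456676243 F [ 0.24 -0.16  0.02]
turn [-0.     0.002  0.   ] then shift cm [30.28  0.33 13.99]
```

View pics/c9.png

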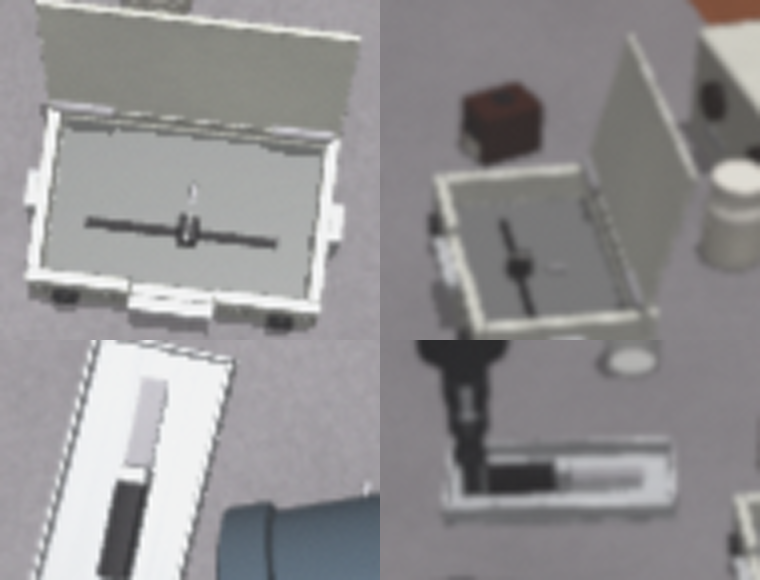

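The cover is open and the pry is in the tray. The slider grip is at top-crop (188,231) and the ridge at (193,192). Next I check the level numerically.

```bash
python3 - <<'E'
from h import *
np.set_printoptions(precision=4,suppress=True)
c,si=np.cos(.127),np.sin(.127)
def loc(P): d=np.atleast_2d(P)[:,:2]-[.638,.017];return np.c_[d[:,0]*c-d[:,1]*si,d[:,0]*si+d[:,1]*c]
def pr(x,y,z,n): return proj(n,[.638+x*c+y*si,.017-x*si+y*c,z])[0]
def cent(f,n,lo,hi,box,z,inv=0):
    g=cv2.cvtColor(cv2.imread(f),6).astype(float);x0,y0,x1,y1=box;w=g[y0:y1,x0:x1]
    d=np.clip((w-lo)/(hi-lo),0,1);Y,X=np.mgrid[y0:y1,x0:x1];u=[(d*X).sum()/d.sum(),(d*Y).sum()/d.sum()];return u,loc(plane(n,[u],z))[0]
print("index top7",cent("pics/top7.png","top",185,230,(318,153,328,163),.0395))
g=cv2.cvtColor(cv2.imread("pics/top7.png"),6)
print(g[160:174,314:330])
# grip side faces: rows away from the track
for y in(-.002,-.006,-.010): print(y,[pr(-.02,y+e,.0575,"top").round(2) for e in(-.008,0,.008)],"index",pr(.014,y,.0395,"top"), "side",pr(-.02,y,.0575,"side"),pr(.014,y,.0395,"side"))
g=cv2.cvtColor(cv2.imread("pics/side7.png"),6);print(g[182:198,352:374])
E
```

```text
index top7 ([np.float64(323.00000000000006), np.float64(157.68965517241384)], array([ 0.0145, -0.0059]))
[[170 170 170 169 170 170 170 171 183 187 174 171 171 171 171 171]
 [168 169 169 170 169 170 170 171 174 172 171 172 170 170 171 171]
 [170 170 169 170 169 170 166 168 172 171 172 170 171 170 171 171]
 [170 172 171 172 169 163 127 141 179 167 167 172 170 171 171 171]
 [170 171 171 170 168 142  91 102 158 117 127 164 170 171 172 171]
 [165 164 166 168 165 134  88 110 147  96  96 162 170 172 171 172]
 [105 108 127 142 141 105  83 111 119  88  90 160 169 170 172 171]
 [ 78  80  86  92  90  68  78 115 113  86  82 138 147 149 164 167]
 [ 95  96  92  91  85  66  87 146 102  83  68  90  94  93 100 101]
 [161 162 161 159 139  84  94 169 105  83  77  89  86  87  88  82]
 [171 172 170 171 162  96  70  95  68  72 126 155 138 141 138 109]
 [171 172 171 172 166 115 100  91  83  99 159 171 167 168 168 164]
 [172 172 172 172 172 165 162 160 162 161 171 172 173 174 174 173]
 [171 173 172 172 172 172 173 173 172 172 171 174 173 174 173 173]]
-0.002 [array([322.87, 166.61]), array([320.44, 166.32])
[... 1191 characters left out ...]
4  97 116 120 120 122 124 125
  124 122 121 120]
 [121 121 119 110  88  58  48  47  48  50  66  94 114 118 118 124 128 130
  128 125 122 121]
 [121 121 119 109  86  57  47  46  47  50  67  95 115 116 113 117 119 119
  117 118 120 120]
 [121 120 119 113  94  66  53  48  49  59  78 101 116 119 116 114 113 113
  113 115 119 120]
 [121 121 121 118 106  86  70  58  57  76  98 112 119 120 120 118 118 118
  118 118 120 120]
 [121 120 120 120 115 106  93  72  63  85 109 118 121 120 121 121 120 121
  121 120 121 120]
 [120 121 120 121 120 117 109  89  68  81 106 118 120 120 120 121 120 121
  120 120 119 121]
 [120 121 121 121 120 120 116  99  70  73  99 117 119 121 121 120 120 120
  120 120 120 120]]
```

The grip is at unit y ≈ -6.5 mm and the ridge at -5.9 mm, so they are level within about 1 mm. I'm handing in.

```bash
python3 -c "
from plant import arm
print(arm.sign_off())"
```

```text
the job is handed in; nothing more can be done
None
```

I handed the job in at about 24 s; my last camera check showed the cover open and leaning back, the slider grip about 1 mm from the index ridge, and the pry blade inside the tray, but no verdict came back.

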